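# Set the blue trimmer and lock it

### The job

On the trimmer box with the blue knob, turn the knob clockwise until its white line points at the red mark on the panel. Then turn the silver lock ring under that knob clockwise, tight against its stop, so that its black line points at the green dot and the knob stays on its mark. Do not touch the box with the orange knob, and let go when done.

Things in the scene. Friction and masses are not known exactly. Their poses are not given: they have to be found in the camera images.
- blue_centre (a point): Centre of the round blue knob (32 mm across, 28 tall), on the upright axis it shares with the lock ring. The box below is grey, 100 x 100 x 50 mm, fixed, centred under this point, its flat black panel 46 mm below it. x to the box's back, y to its left, z up. Knob and ring can be gripped from above at any angle about the axis.
- blue_knob (a joint): Angle of the blue knob (rad), growing clockwise from above, range 0 to 2.6; starts at 0.3 to 0.9. Its white line, on top and side, points at the red mark (bar 14 x 6 mm on the panel, at the back) at 1.6. Turns with about 0.04 N m and stays where it is left.
- blue_ring (a joint): Angle (rad, clockwise from above) of the silver lock ring: round, 50 mm across, 22 tall, its top 18 mm below the knob's centre, gripped with a finger either side of the knob. 0 loose to 1.1 tight at its stop, where its black line points at the green dot (9 mm, front of the panel); starts at 0 to 0.35. Turns with 0.08 N m, stays where left and does not turn the knob.
- orange_box: The other trimmer box, alike but with an orange knob, 100 x 100 mm, 110 mm tall over its knob, fixed to the bench. Its origin is the centre of its underside, x towards its back. Not to be touched.

How it is judged (in metres and radians):
On the way, in this order (a step that is already met when the one before it is completed fails the run):
1. with the ring still loose, the blue knob's line is on the red mark (value of joint blue_knob between 1.4 and 1.8 rad and value of joint blue_ring below 0.6 rad), for 0.2 s.
2. the lock ring is tight (value of joint blue_ring above 0.92 rad), for 0.2 s.
At the end, for the whole second after the job is handed in: The blue knob stands within 0.2 rad (11 degrees) of the red mark (joint value 1.4 to 1.8) and its lock ring is turned clockwise to within 0.18 rad (10 degrees) of its stop (joint value above 0.92) (value of joint blue_knob between 1.4 and 1.8 rad and value of joint blue_ring above 0.92 rad); the robot touches nothing.
It fails at once if the orange-knobbed box is touched (more than 1 N) (contact force between any of the arm, the fingers and orange_box above 1 N).
It also fails if it takes over 48 s, if anything falls off the work surface, if the arm or the gripper's body presses on something with over 40 N, if the wrist force passes 120 N, or if a joint passes its speed limit or range.

### The arm

A 6-joint arm with a two-finger parallel gripper is mounted at the origin on a cart in front of the work surface, level with it; the furniture and walls round the work are solid. World frame = base frame: x ahead of the robot, y to its left, z up, the work surface at z = 0. Lengths are in mm, angles in rad, forces in N, time in s.
With the tool pointing down it reaches from about 300 to 850 mm from the base axis. Payload 4.2 kg.
Tool frame: the origin (TCP) lies on the mounting face of the last link; the fingertips stand 191 mm ahead of it and the grasp point (between the pads) lies 172 mm ahead of it; z points along the fingers, y is the line along which they close (so a half turn about z gives the same grasp; the last joint's range is limited). The gripper opens to 91 mm and grips with 3 to 60 N. Pads are 32 mm wide; open, the fingers measure 118 mm over their backs; the gripper's body (76 mm by 178 mm) begins 60 mm behind the grasp point.
Start: joints at [1.099, 0.32, 1.565, -0, 1.257, -0.02], TCP at [251.033, 517.306, 404.776] pointing down, gripper open.
Joint ranges: [-3.11, 3.11], [-0.84, 2.01], [0.21, 2.61], [-1.34, 4.49], [0.05, 2.63], [-2.56, 2.56]. Speed limits (rad/s): [2.57, 2.57, 3.14, 3.14, 3.14, 3.14].

### API

Orientations are given as [roll, pitch, yaw] about the fixed x, y, z axes, in that order (R = Rz(yaw) Ry(pitch) Rx(roll)).
In Python, from workcell import ctrl gives the robot as it stands.
- The arm moves only by the tool apply_moves, never from a script. Its argument "deltas" is text: rows parted by semicolons, each of 5 numbers parted by spaces: the shift along the world's x, y, z in cm, then the turn about the world's z in rad, then the finger opening in cm, from 0 to 9.12. A call has 1 to 12 rows; each row shifts and turns the commanded pose from where the row before left it; what a row does not reach is not made up. A row lasts 1/10 s, in which the tool goes at most 50 mm and 8.59 degrees, less where a joint would pass 70% of its speed; a pose out of reach is approached as far as the arm can. A call is refused whole if a number of a shift passes 5 or a number of a turn 0.15, either way. A call with a gripper value outside its range is refused whole. The fingers move at their own pace and stop on an object; "grip_force" is the grip in N (left out, the last holds). Time passes only in rows, so rows that do not move let the fingers close. It gives the time, the measured TCP pose, the force, the opening and the grip force at its end, in the units of the state.
- ctrl.observe(): the state, without advancing time (a new reading comes with each control period).
- ctrl.capture(name): name is "side" or "top"; returns the picture (480x640x3 uint8, blue, green, red); there is no depth.
- ctrl.camera_info(name): a dict with "fx", "fy", "cx", "cy" (pixels), "R" (3x3) and "t" (3): a world point X has camera coordinates R X + t. Camera axes: x right, y down, z forward; pixel columns grow to the right and rows downward; lengths in mm; the calibration is good to about 2 mm. A picture is of the moment at which its call begins. camera_info takes no time and is no camera call.
- ctrl.close_job(): hands the job in; it is judged then, once.
The state is a dict: "time_s": time; "qpos": joint angles; "joint_vel": joint speeds; "tau": joint torques, N m; "ee_pos": TCP position; "ee_rot": TCP orientation; "ft_force": force on the tool from outside, world axes, zero at the start; "torque": the same for the moment, N m; "finger_gap": finger opening in mm; "gripper_force": force on a finger pad.
Only numpy, scipy, OpenCV 4.12 (cv2) and the standard library are available. Lean on these libraries where they do the work, as an engineer would, in place of code of your own. Each camera call takes 0.05 s, during which the arm holds its last target. There are 200 camera calls.

## Working session

There is one attempt and no reset: what is moved stays moved. The work goes in short steps, Python scripts to look and compute and a tool call to move; the robot and the scene stay as the last step left them, time stands still between calls to the robot, and variables do not carry over. Pictures are saved under pics/ and viewed, at most 10 in all, crops included, and the job is handed in when it is done.

Besides the shell and the picture viewer there is one more tool, called after "Emit:" as name(argument=value, ...), one argument or row to a line, values as JSON. apply_moves: Moves the arm, as the interface text tells. Its arguments: {"type":"object","properties":{"deltas":{"type":"string"},"grip_force":{"type":"number"}},"required":["deltas"]}

```bash
mkdir -p pics; python3 - <<'E'
from workcell import ctrl
import cv2
for n in("side","top"):
    cv2.imwrite(f"pics/{n}0.png",ctrl.capture(n)); i=ctrl.camera_info(n); print(n,i)
print(ctrl.observe())
E
```

```text
side {'fx': 535.2239965190054, 'fy': 535.2239965190054, 'cx': 324.3306956018868, 'cy': 236.74490079820671, 'R': array([[-0.99903345,  0.04308008, -0.00873335],
       [ 0.02597989,  0.41842921, -0.90787777],
       [-0.03545716, -0.90722715, -0.41914399]]), 't': array([502.57318841,  55.06230355, 916.52946794])}
top {'fx': 434.3549309861292, 'fy': 434.3549309861292, 'cx': 317.8168891340972, 'cy': 242.35052329137065, 'R': array([[-0.02775597, -0.99897081, -0.03587373],
       [-0.99500187,  0.03105379, -0.09490489],
       [ 0.09592123,  0.03306025, -0.99483976]]), 't': array([ 32.02850437, 501.17450571, 900.93695713])}
{'time_s': 0.1, 'qpos': array([ 1.09901685e+00,  3.20240861e-01,  1.56554202e+00,  3.24167207e-05,
        1.25740564e+00, -2.00137876e-02]), 'joint_vel': array([-1.08448031e-03, -1.63408226e-03, -2.99872716e-03, -3.61695532e-05,
       -1.63620134e-03, -2.07801435e-03]), 'tau': array([ 3.66651566e-04, -4.13331842e+01, -2.32511401e+01,  7.27952714e-02,
        4.21830732e-02, -3.45446176e-05]), 'ee_pos': array([250.95619141, 517.18565539, 404.00253874]), 'ee_rot': array([-3.13999772e+00, -6.27528524e-05,  2.68981689e+00]), 'ft_force': array([ 0.24941494,  0.78417383, -0.47913413]), 'torque': array([0.02010322, 0.00163004, 0.04171089]), 'gripper_force': 0.0, 'finger_gap': 91.24735077167355}
```

View pics/side0.png

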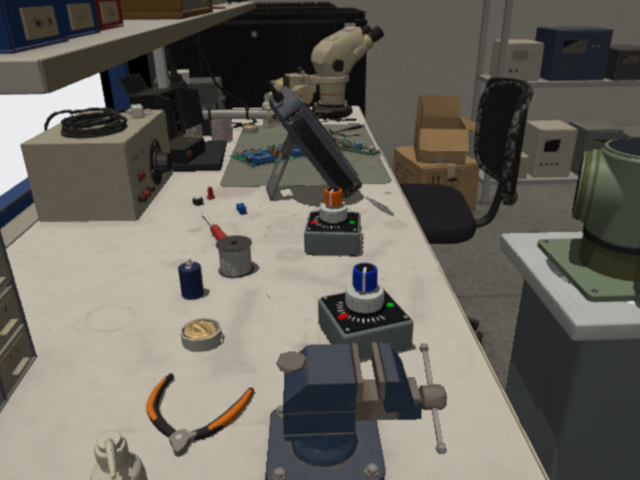

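View pics/top0.png

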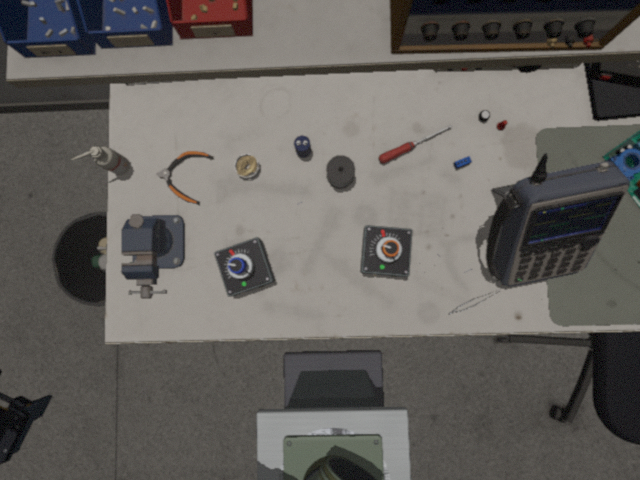

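The side view shows the blue knob at (365,278), the red mark at (345,316) and the green dot at (390,305). In the top view the blue knob is at (239,265), red at (233,252) and green at (243,284), with the orange box at (388,248).

```bash
cat >h.py <<'E'
from workcell import ctrl
import cv2, numpy as np
def ray(n,uv,z):
    i=ctrl.camera_info(n);R,t=i["R"],i["t"];c=-R.T@t
    d=R.T@np.array([(uv[0]-i["cx"])/i["fx"],(uv[1]-i["cy"])/i["fy"],1]);return c+d*(z-c[2])/d[2]
def proj(n,X):
    i=ctrl.camera_info(n);p=i["R"]@np.asarray(X,float)+i["t"];return np.array([i["fx"]*p[0]/p[2]+i["cx"],i["fy"]*p[1]/p[2]+i["cy"]])
def blob(im,lo,hi,box):
    x0,y0,x1,y1=box;h=cv2.cvtColor(im[y0:y1,x0:x1],cv2.COLOR_BGR2HSV);m=cv2.inRange(h,lo,hi)
    n,_,s,c=cv2.connectedComponentsWithStats(m);k=1+np.argmax(s[1:,4]);return c[k]+[x0,y0],s[k]
RED=((0,150,100),(8,255,255));GRN=((50,150,80),(75,255,255));BLU=((110,120,60),(130,255,255))
E
python3 - <<'E'
from h import *
for n,box in(("top",(205,230,280,300)),("side",(310,255,420,355))):
    im=ctrl.capture(n)
    P={}
    for k,c,z in(("red",RED,50),("grn",GRN,50),("blu",BLU,96)):
        uv,s=blob(im,*c,box);P[k]=ray(n,uv,z);print(n,k,uv.round(1),s,P[k].round(1))
    d=P["red"]-P["grn"];print("yaw",np.arctan2(d[1],d[0]),"mid",(P["red"]+P["grn"])/2)
    x0,y0,x1,y1=box
    cv2.imwrite(f"pics/{n}c.png",cv2.resize(im[y0:y1,x0:x1],None,fx=5,fy=5,interpolation=cv2.INTER_CUBIC))
a,b=[cv2.imread(f"pics/{n}c.png") for n in("top","side")]
b=cv2.resize(b,(400,350));a=cv2.resize(a,(375,350));cv2.imwrite("pics/both.png",np.hstack([a,b]))
E
```

```text
top red [231.4 251.8] [25 20  4  5 13] [485.2 196.9  50. ]
top grn [243. 284.] [37 54  3  1  3] [417.9 173.3  50. ]
top blu [239.6 265.5] [25 28 15 15 66] [454.2 170.1  96. ]
yaw 0.33699018266621844 mid [451.54430678 185.1143677   50.        ]
side red [342.9 315.8] [28 58 11  6 39] [486.6 194.5  50. ]
side grn [389.9 304.3] [77 47  7  5 27] [420.9 169.8  50. ]
side blu [370.9 279.3] [ 56  11  11  26 221] [449.5 181.1  96. ]
yaw 0.3595866233364066 mid [453.75739692 182.15250843  50.        ]
```

View pics/both.png

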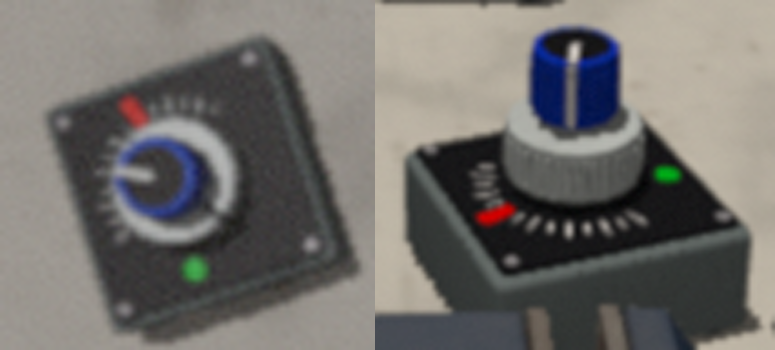

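The crops show the white line at top-crop (118,170) relative to the knob centre at about (153,176), and the ring's black line at (222,208). The panel screws are at (62,122), (249,58), (311,243) and (124,309).

```bash
python3 - <<'E'
from h import *
T=lambda x,y,z:ray("top",(205+(x-2)/5,230+(y-2)/5),z)
S=lambda x,y,z:ray("side",(310+(x-375)/3.636-.4,255+y/3.5-.4),z)
sc=np.array([T(*p,50) for p in((62,122),(249,58),(311,243),(124,309))])
print("panel centre top",sc.mean(0)); 
for a,b in((0,1),(2,3),(1,2),(3,0)):
    d=sc[b]-sc[a];print(np.arctan2(d[1],d[0]))
c=T(153,176,110);print("knob top: top",c,"side",S(575,47,110))
r=T(177,182,78);print("ring top: top",r)
for nm,p,z in(("white",(118,170),110),("black",(222,208),78)):
    q=T(*p,z);m=np.array([452,182]);
    for o in(m,(c if z==110 else r)[:2]):
        print(nm,q,np.arctan2(*(q[:2]-o)[::-1]))
print("white side",S(571,125,82.5))
E
```

```text
panel centre top [454.8701898  175.26511723  50.        ]
-1.2708574815695557
1.8805765395901468
-2.8335539226112
0.3140805139248459
knob top: top [454.99741845 175.58856792 110.        ] side [457.34422079 175.73345319 110.        ]
ring top: top [453.9063823  173.14115693  78.        ]
white [457.72302295 189.22660192 110.        ] 0.9009904134581289
white [457.72302295 189.22660192 110.        ] 1.3735419413429488
black [442.95374636 155.08488466  78.        ] -1.8950375943949869
black [442.95374636 155.08488466  78.        ] -2.1160425431005043
white side [459.26341203 185.66913273  82.5       ]
```

Emit:
apply_moves(
  deltas="1.7 -2.85 0 0 9.1;1.7 -2.85 0 0 9.1;1.7 -2.85 0 0 9.1;1.7 -2.85 0 0 9.1;1.7 -2.85 0 0 9.1;1.7 -2.85 0 0 9.1;1.7 -2.85 0 0 9.1;1.7 -2.85 0 0 9.1;1.7 -2.85 0 0 9.1;1.7 -2.85 0 0 9.1;1.7 -2.85 0 0 9.1;1.7 -2.85 0 0 9.1",
  grip_force=15,
)

```text
time_s: 1.4
ee_pos: [455.5, 174.0, 404.7]
ee_rot: [3.141, -0.0, 2.69]
ft_force: [0.3, -0.2, -0.2]
finger_gap: 91.1
gripper_force: 0.0
```

Emit:
apply_moves(
  deltas="0 0 -1.5 0 9.1;0 0 -1.5 0 9.1;0 0 -1.5 0 9.1;0 0 -1.5 0 9.1;0 0 0 0 9.1;0 0 0 0 9.1",
)

```text
time_s: 2.0
ee_pos: [455.1, 175.4, 344.9]
ee_rot: [-3.142, -0.0, 2.69]
ft_force: [0.3, -0.2, -1.3]
finger_gap: 90.4
gripper_force: 0.0
```

Emit:
apply_moves(
  deltas="0 0 -1.2 0 7;0 0 -1.2 0 6;0 0 -1.2 0 6;0 0 -1.2 0 6;0 0 -1.2 0 6;0 0 -1.2 0 6;0 0 0 0 5;0 0 0 0 5;0 0 0 0 5",
)

```text
time_s: 2.9
ee_pos: [455.3, 175.4, 273.1]
ee_rot: [3.141, 0.001, 2.69]
ft_force: [-0.6, 1.0, -0.6]
finger_gap: 50.4
gripper_force: 0.0
```

```bash
python3 - <<'E'
from h import *
a=ctrl.capture("top")[210:310,190:300];b=ctrl.capture("side")[230:350,310:430]
cv2.imwrite("pics/g1.png",np.hstack([cv2.resize(a,(400,400),interpolation=2),cv2.resize(b,(400,400),interpolation=2)]))
o=ctrl.observe();print(o["ee_pos"],o["ft_force"],o["finger_gap"])
E
```

```text
[455.22710543 175.38101575 273.28496247] [ 0.76551041  0.72519084 -0.27294003] 50.10172196715838
```

View pics/g1.png

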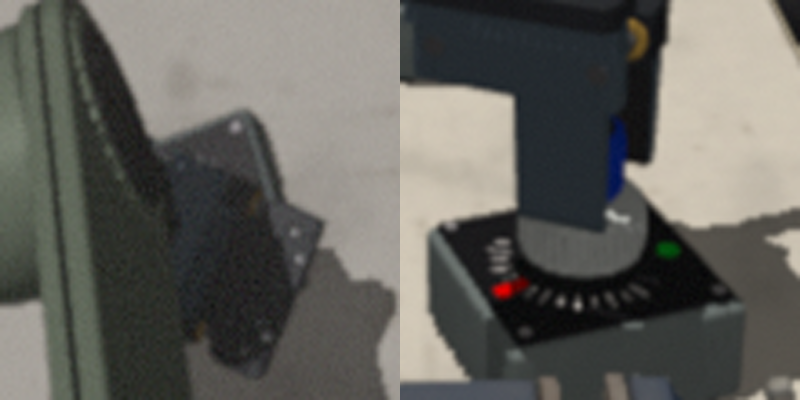

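The side view shows the fingers straddling the knob, with the tips just above the ring and no contact. I'll close and turn clockwise by about 0.72.

Emit:
apply_moves(
  deltas="0 0 0 0 3.0;0 0 0 0 2.6;0 0 0 0 2.6;0 0 0 0 2.6;0 0 0 0 2.6",
  grip_force=15,
)

```text
time_s: 3.5
ee_pos: [455.3, 175.7, 273.1]
ee_rot: [3.14, 0.0, 2.69]
ft_force: [-0.4, 4.2, 0.1]
finger_gap: 31.5
gripper_force: 15.0
```

Emit:
apply_moves(
  deltas="0 0 0 -0.08 2.6;0 0 0 -0.08 2.6;0 0 0 -0.08 2.6;0 0 0 -0.08 2.6;0 0 0 -0.08 2.6;0 0 0 -0.08 2.6;0 0 0 -0.08 2.6;0 0 0 -0.08 2.6;0 0 0 -0.08 2.6;0 0 0 0 2.6;0 0 0 0 2.6",
)

```text
time_s: 4.6
ee_pos: [455.9, 176.3, 273.1]
ee_rot: [3.137, -0.002, 1.969]
ft_force: [3.3, 7.0, -2.1]
finger_gap: 31.9
gripper_force: 15.0
```

Emit:
apply_moves(
  deltas="0 0 0 0 5;0 0 0 0 6;0 0 0 0 6;0 0 2 0 6;0 0 3 0 6;0 0 3 0 6;0 0 3 0 6;0 0 2 0 6",
)

```text
time_s: 5.4
ee_pos: [455.0, 175.0, 404.9]
ee_rot: [3.139, 0.001, 1.97]
ft_force: [0.4, -0.3, -0.8]
finger_gap: 60.0
gripper_force: 0.0
```

Emit:
apply_moves(
  deltas="-2 3 0 0 6;-2 3 0 0 6;-2 3 0 0 6;-2 3 0 0 6;-2 3 0 0 6;-2 3 0 0 6;-2 3 0 0 6;-2 3 0 0 6;0 0 0 0 6",
)

```text
time_s: 6.3
ee_pos: [293.2, 417.6, 402.5]
ee_rot: [-3.141, -0.001, 1.974]
ft_force: [1.1, -0.9, -0.7]
finger_gap: 60.1
gripper_force: 0.0
```

```bash
python3 - <<'E'
from h import *
a=ctrl.capture("top")[230:300,205:280];b=ctrl.capture("side")[255:355,310:420]
cv2.imwrite("pics/g2.png",np.hstack([cv2.resize(a,(375,350),interpolation=2),cv2.resize(b,(400,350),interpolation=2)]))
E
```

```text
(no output)
```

View pics/g2.png

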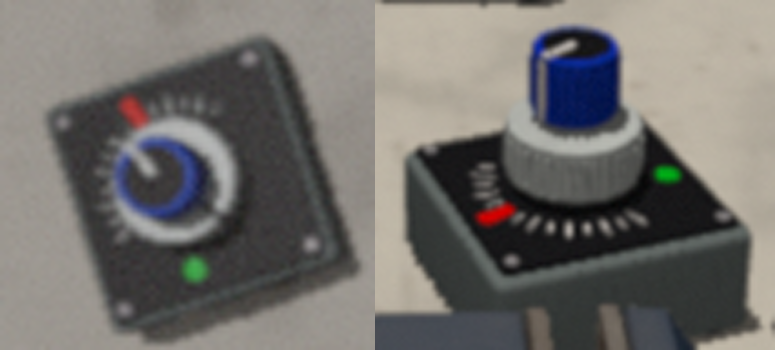

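The white line now runs from (156,175) to (130,142) in the top crop, nearly at the red mark at (133,110). I'll measure the remaining angle.

```bash
cat >>h.py <<'E'
def line_ang():
    im=np.mean([ctrl.capture("top").astype(float) for _ in range(4)],0)
    x0,y0=228,255; c=im[y0:y0+20,x0:x0+20].min(2)            # white = bright in all channels
    k=proj("top",[455,175.5,110])
    v,u=np.mgrid[y0:y0+20,x0:x0+20]; r=np.hypot(u-k[0],v-k[1]); w=np.clip(c-75,0,None)*(r<7)
    pts=np.array([ray("top",(a,b),110)[:2] for a,b in zip(u[w>0],v[w>0])]);ww=w[w>0]
    m=np.average(pts,axis=0,weights=ww);C=np.cov(pts.T,aweights=ww);e=np.linalg.eigh(C)[1][:,1]
    if e@(m-[455,175.5])<0:e=-e
    d=m-[455,175.5]
    red,_=blob(im.astype(np.uint8),*RED,(205,230,280,300));R=ray("top",red,50)[:2]-[455,175.5]
    a=lambda q:np.arctan2(q[1],q[0]).round(3)
    np.set_printoptions(linewidth=200);print(c.astype(int))
    return k,m,"axis",a(e),"from centre",a(d),"red",a(R)
E
python3 -c "
from h import *
print(line_ang())"
```

```text
[[ 59  69  79  80  94 122 144 161 170 172 174 175 176 175 174 173 165 146 114  84]
 [ 61  69  93 114 137 155 161 161 163 163 166 169 173 177 178 179 178 173 153 125]
 [ 83  83 104 138 149 144 126 113 112 113 118 138 153 163 171 176 179 178 175 161]
 [113 118 137 144 127 101  78  67  66  66  66  79  91 111 143 163 173 178 180 175]
 [100 131 153 156 127  86  62  60  58  55  56  57  53  57  84 116 150 171 177 179]
 [ 95 115 132 150 145 115  79  58  56  60  60  61  61  53  42  60 101 144 162 173]
 [104  94  88 119 145 140 113  76  59  56  58  59  61  61  50  38  54  89 121 158]
 [ 92  77  62  80 121 152 149 110  67  59  54  56  57  64  58  45  38  51  92 145]
 [ 78  65  57  59  94 143 162 137  90  61  56  58  59  59  57  49  34  40  69 117]
 [ 77  58  57  54  66 108 144 138 101  65  59  55  56  59  62  52  37  37  53 101]
 [ 82  58  58  56  57  70  95  96  74  60  58  56  59  59  61  52  37  36  52  92]
 [ 96  62  57  57  56  58  59  59  56  58  55  57  57  60  58  49  39  38  51  76]
 [ 97  68  57  58  56  57  54  58  56  59  56  55  61  59  59  42  37  37  53  70]
 [102  78  60  58  56  56  56  54  55  58  56  57  61  61  53  46  38  44  65  78]
 [114 100  71  57  57  56  58  56  56  58  59  57  58  53  44  38  34  45  64  86]
 [136 136 105  70  55  56  57  58  58  60  57  55  52  50  40  32  41  47  56  96]
 [127 150 140 104  72  60  56  55  56  55  56  51  47  34  38  44  53  55  51  87]
 [104 144 157 143 119  90  68  57  47  50  42  41  35  42  52  60  70  70  71  82]
 [104 131 156 167 162 141 117  89  65  54  48  48  53  57  69  78  83  89 107 114]
 [100 107 138 160 168 169 160 140 117  94  78  74  76  81  84  89 112 127 141 133]]
(array([235.24539831, 264.79732426]), array([460.62852688, 179.45485108]), 'axis', np.float64(0.667), 'from centre', np.float64(0.612), 'red', np.float64(0.617))
```

The white line matches the red mark within about 0.05 rad. Next is the ring.

Emit:
apply_moves(
  deltas="2 -3 0 0 9;2 -3 0 0 9;2 -3 0 0 9;2 -3 0 0 9;2 -3 0 0 9;2 -3 0 0 9;2 -3 0 0 9;2 -3 0 0 9;0 0.1 0 0 9;0 0 0 0 9;0 0 0 0 9",
)

```text
time_s: 7.7
ee_pos: [454.7, 176.3, 402.8]
ee_rot: [-3.141, -0.0, 1.969]
ft_force: [-0.3, 0.1, -1.0]
finger_gap: 89.9
gripper_force: 0.0
```

Emit:
apply_moves(
  deltas="0 0 -2 0 8;0 0 -2 0 7.6;0 0 -2 0 7.6;0 0 -2 0 7.6;0 0 -2 0 7.6;0 0 -2 0 7.6;0 0 -1.5 0 7.6;0 0 -1.4 0 7.6;0 0 -1 0 7.6;0 0 0 0 7.6;0 0 0 0 7.6",
)

```text
time_s: 8.8
ee_pos: [455.0, 176.8, 244.1]
ee_rot: [3.141, -0.0, 1.971]
ft_force: [0.1, 0.2, 0.1]
finger_gap: 75.7
gripper_force: 0.0
```

Emit:
apply_moves(
  deltas="0 0 0.2 0 6;0 0 0 0 5;0 0 0 0 4.4;0 0 0 0 4.4;0 0 0 0 4.4;0 0 0 0 4.4",
  grip_force=15,
)

```text
time_s: 9.4
ee_pos: [455.9, 176.6, 246.3]
ee_rot: [3.138, 0.0, 1.97]
ft_force: [3.3, 2.0, 0.8]
finger_gap: 49.4
gripper_force: 15.0
```

Emit:
apply_moves(
  deltas="0 0 0 -0.08 4.4;0 0 0 -0.08 4.4;0 0 0 -0.08 4.4;0 0 0 -0.08 4.4;0 0 0 -0.08 4.4;0 0 0 -0.08 4.4;0 0 0 -0.08 4.4;0 0 0 -0.08 4.4;0 0 0 -0.08 4.4;0 0 0 0 4.4",
)

```text
time_s: 10.4
ee_pos: [456.7, 176.6, 246.4]
ee_rot: [3.136, -0.003, 1.248]
ft_force: [6.9, 2.1, -1.0]
finger_gap: 49.2
gripper_force: 15.0
```

```bash
python3 -c "
from h import *
o=ctrl.observe();print(o['torque'],o['ft_force'],o['ee_rot'],o['ee_pos'])"
```

```text
[ 0.2038103  -1.0255458  -0.13310278] [ 6.88804877  2.10963772 -0.98771599] [ 3.13641693 -0.00333217  1.24849227] [456.74672203 176.64630835 246.36315693]
```

Emit:
apply_moves(
  deltas="0.05 0 0 -0.06 4.4;0 0 0 -0.06 4.4;0 0 0 -0.04 4.4;0 0 0 0 4.4",
)

```text
time_s: 10.8
ee_pos: [457.1, 176.6, 246.4]
ee_rot: [3.137, -0.003, 1.091]
ft_force: [5.6, 0.2, -0.9]
finger_gap: 49.6
gripper_force: 15.0
```

```bash
python3 -c "
from h import *
o=ctrl.observe();print(o['torque'],o['ft_force'],o['ee_rot'],o['ee_pos'])"
```

```text
[ 0.15647313 -0.98904589  0.43651242] [ 5.59903076  0.24629076 -0.89168239] [ 3.13679471 -0.00332468  1.0913905 ] [457.09493072 176.62336454 246.4232307 ]
```

The moment has jumped to 0.44 N m after 0.88 rad, so the ring is at its stop. Hold, release, lift and look.

Emit:
apply_moves(
  deltas="0 0 0 0 4.4;0 0 0 0 4.4;0 0 0 0 4.4;0 0 0 0 6;0 0 0 0 7.4;0 0 0 0 7.4;0 0 0 0 7.4;0 0 1 0 7.4;0 0 3 0 7.4;0 0 4 0 7.4;0 0 4 0 7.4;0 0 4 0 7.4",
)

```text
time_s: 12.0
ee_pos: [455.0, 176.1, 408.1]
ee_rot: [3.141, -0.0, 1.09]
ft_force: [0.0, 0.5, 0.2]
finger_gap: 73.9
gripper_force: 0.0
```

Emit:
apply_moves(
  deltas="-2 3 0 0 7;-2 3 0 0 7;-2 3 0 0 7;-2 3 0 0 7;-2 3 0 0 7;-2 3 0 0 7;-2 3 0 0 7;-2 3 0 0 7;0 0 0 0 7;0 0 0 0 7",
)

```text
time_s: 13.0
ee_pos: [295.0, 416.5, 406.1]
ee_rot: [3.141, 0.0, 1.092]
ft_force: [-0.4, -1.4, -0.5]
finger_gap: 70.2
gripper_force: 0.0
```

```bash
python3 - <<'E'
from h import *
print(line_ang()[2:])
a=ctrl.capture("top")[230:300,205:280];b=ctrl.capture("side")[255:355,310:420]
cv2.imwrite("pics/g3.png",np.hstack([cv2.resize(a,(375,350),interpolation=2),cv2.resize(b,(400,350),interpolation=2)]))
E
```

```text
[[ 59  70  77  80  95 126 155 166 170 171 173 176 176 177 176 172 161 139 111  82]
 [ 59  68  95 116 138 158 167 164 163 161 162 169 175 179 178 179 178 172 155 126]
 [ 82  81 109 139 151 145 129 114 111 110 117 138 156 165 173 177 179 179 174 157]
 [109 116 138 144 127 102  78  65  68  64  67  77  92 112 144 163 173 179 179 174]
 [102 136 156 156 128  86  62  58  59  59  60  59  53  56  87 117 151 173 178 178]
 [100 119 134 150 144 116  79  59  56  58  60  63  59  52  48  61 103 148 164 173]
 [110  96  90 119 145 142 114  76  59  58  57  60  61  62  49  41  54  91 123 159]
 [ 94  79  64  80 122 152 148 110  70  57  56  58  59  62  57  45  35  50  93 145]
 [ 86  68  56  57  92 146 161 138  90  61  57  58  59  59  61  49  32  41  70 116]
 [ 84  62  55  57  68 111 145 139 100  65  56  58  56  60  61  54  36  38  55 100]
 [ 83  61  56  55  55  74  96  94  73  58  57  59  56  61  61  52  38  37  53  93]
 [ 91  63  53  57  58  56  59  60  56  58  56  58  58  62  60  46  37  36  50  74]
 [ 94  65  59  58  55  56  54  57  54  58  58  57  58  59  58  47  37  39  57  71]
 [ 99  74  59  58  55  57  55  54  57  56  58  57  60  60  54  43  36  45  66  77]
 [112  98  67  57  57  57  58  56  58  58  60  61  57  55  42  39  37  51  70  86]
 [134 131 103  71  58  57  59  58  58  60  55  56  53  46  37  31  42  62  76 101]
 [127 149 138 102  71  59  56  54  57  57  56  51  47  38  37  42  56  71  86 125]
 [104 146 156 140 117  89  67  56  53  46  45  40  39  40  51  58  70  76 104 147]
 [105 128 151 161 156 137 113  88  63  52  46  39  45  56  69  73  81  90 120 152]
 [101  99 122 150 164 163 156 136 116  93  76  53  50  70  82  92 110 123 142 148]]
('axis', np.float64(0.671), 'from centre', np.float64(0.615), 'red', np.float64(0.622))
```

View pics/g3.png

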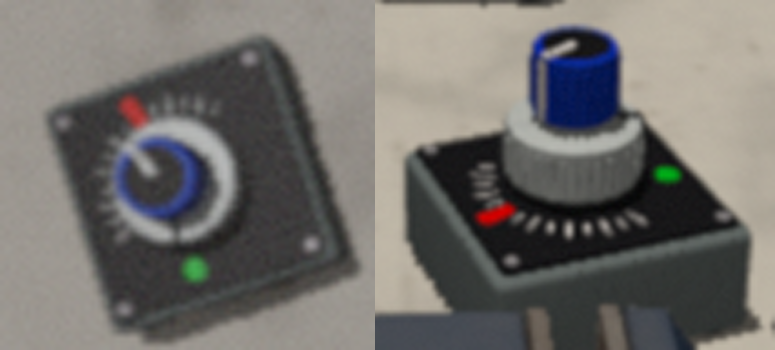

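The knob is unchanged. The black line is at (178,236), pointing at the green dot at (195,269). A quick parallax-corrected check before handing in.

```bash
python3 - <<'E'
from h import *
T=lambda x,y,z:ray("top",(205+(x-2)/5,230+(y-2)/5),z)[:2]-[455,175.5]
for q in(T(178,236,78),T(195,269,50)):print(q,np.arctan2(q[1],q[0]))
E
```

```text
[-22.73885408  -2.53206526] -3.0306953857861725
[-35.91330389  -3.43850076] -3.046139133932535
```

```bash
python3 -c "
from workcell import ctrl
print(ctrl.close_job())"
```

```text
the job is handed in; nothing more can be done
None
```

The job is handed in (no verdict returned): the blue knob's line is within about 0.05 rad of the red mark, the lock ring is tight at its stop within about 0.02 rad of the green dot, the gripper is released and clear, and the arm was kept away from the orange box.

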